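# Release the brown carton from the gravity feeder

## Robot

A 6-joint arm with a two-finger parallel gripper is mounted at the origin on the work surface. World frame = base frame: x ahead of the robot, y to its left, z up, the work surface at z = 0. Lengths are in mm, angles in degrees, forces in N, time in s.
With the tool pointing down it reaches from about 300 to 850 mm from the base axis. Payload 4.2 kg.
Tool frame: the origin (TCP) lies midway between the tips of the shut fingers; the grasp point (between the pads) lies 19 mm behind it (env.hold_point_z is the z of the grasp point in the tool frame, in mm); z points along the fingers, y is the direction in which the jaws open and shut (so a half turn about z gives the same grasp; the last joint's range is limited). The gripper opens to 91 mm and grips with 3 to 60 N. Pads are 32 mm wide; open, the fingers measure 118 mm over their backs; the gripper's body (76 mm by 178 mm) begins 60 mm behind the grasp point.
Start: joints at [-71.963, 18.312, 89.639, -0, 72.044, -1.146], TCP at [188.937, -543.089, 213.976] pointing down, gripper open.
Joint ranges: [-177.97, 177.97], [-48.28, 115.42], [12.27, 149.76], [-77.06, 257.06], [2.81, 150.46], [-146.56, 146.56]. Speed limits (degrees/s): [147.25, 147.25, 180, 180, 180, 180].

## Interface

Orientations are given as [roll, pitch, yaw] about the fixed x, y, z axes, in that order (R = Rz(yaw) Ry(pitch) Rx(roll)).
In Python, from workcell import env, grab_frame, camera_params, spotter gives the robot as it stands. The module is installed in compiled form; this text tells all that it offers.
- The arm moves only by the shell command python3 -m jog 'ROWS' [FORCE]. ROWS is text: rows parted by semicolons, each of 7 numbers parted by spaces: the turn, a rotation vector about the world's x, y, z in units of 5 degrees (1.0 is 5 degrees), then the shift along the world's x, y, z in units of 25 mm (1.0 is 25 mm), then the opening, from 0 (shut) to 1 (fully open). A call has 1 to 5 rows; each row is the pose to reach, as a shift and turn from the pose commanded when the call began; what a row does not reach only later rows make up. A row lasts 1/8 s, in which the tool goes at most 62.5 mm and 10.7 degrees, less where a joint would pass 70% of its speed; a pose out of reach is approached as far as the arm can. A call with a gripper value outside its range is refused whole. The fingers move at their own pace and stop on an object; FORCE is the grip in N (left out, the last holds). Time passes only in rows, so rows that repeat a pose let the fingers close. It gives the time, the measured TCP pose, the force and the opening at its end, in the units of the state.
- env.state(): the state, without advancing time (a new reading comes with each control period).
- grab_frame(name): name is "side" or "top"; returns the picture (420x560x3 uint8, red, green, blue); there is no depth.
- camera_params(name): a dict with "K" (3x3 intrinsics, pixels), "rvec" (rotation vector, rad) and "tvec" (3), from world to camera coordinates, as OpenCV has them. Camera axes: x right, y down, z forward; pixel columns grow to the right and rows downward; lengths in mm; the calibration is good to about 2 mm. A picture is of the moment at which its call begins. camera_params takes no time and is no camera call.
- env.job_done(): hands the job in, once; it reports no verdict.
Trained networks look in the newest picture that a camera, given by its name, has taken for a name from the list of things; names that differ only in an ending like _2 or _b are one class to them, and where a whole thing is asked for, a point or a joint stands for the part that bears it (a point fixed in the world has none). Each returns a list of dicts, best first, with "conf" (0 to 1); they miss things now and then, are a little off and sometimes report something else, mostly with a low value. They report only what shows in the picture. A call takes as long as a camera call. They do not tell look-alikes from the thing itself.
- spotter.look_for(query, camera): "box" ([left, top, width, height] in pixels, round what is visible of it).
- spotter.trace(query, camera): "region" (420x560 bool, what is visible of it) and "box" ([left, top, width, height] in pixels, round what is visible of it).
The state is a dict: "time_s": time; "qpos": joint angles; "qvel": joint speeds; "effort": joint torques, N m; "ee_pos": TCP position; "ee_rot": TCP orientation; "force": force on the tool from outside, world axes, zero at the start; "torque": the same for the moment, N m; "gripper_width": finger opening in mm.
Only numpy, scipy, OpenCV 4.12 (cv2) and the standard library are available. Lean on these libraries where they do the work, as an engineer would, in place of code of your own. Each camera call takes 0.05 s, during which the arm holds its last target. There are 200 camera calls.

## Task

Press down the red paddle of the rocking lever on the brown kraft carton's lane so that its yellow gate lifts, keep it pressed until the carton has rolled down against the grey front stop, then let the paddle up so that the gate drops shut behind the carton, and finish clear. Work only by pressing that paddle with the fingertips: do not touch the cartons or the gates, leave the green carton waiting behind its closed gate, and leave everything else on the bench where it stands.

Things in the scene. Friction and masses are not known exactly. Their poses are not given: they have to be found in the camera images.
- feeder: Fixed bench-top gravity roller feeder, two lanes side by side, 460 long (x), 252 wide. Origin on the table under the middle of the front stop's inner face; x points up the lanes, away from the robot, y to the left lane, z up. Lane centres at y = +64 and -64, each 108 wide inside. Rollers slope down 6 degrees towards the robot, their tops 77 high at x = 0; guide rails stand 10 above them.
- front_stop (a point): Middle of the inner rubber face of the grey front stop that closes both lanes, at feeder x = 0, y = 0, 98 high; the stop's top edge is 120 high.
- left_paddle: Red plastic paddle, 50 (x) by 46 (y) by 9 thick, near end of the left lane's rocking lever. Origin at the centre of its top face, at rest at feeder x = -65, y = +160, 124 high. Face leans 0.22 rad at rest (edge nearest the robot higher), the opposite way when fully down: 42 lower, 6 nearer the robot. Needs 3 to 4 N to start, 5 to 6 N at the bottom (hard stop); springs back up when let go.
- right_paddle: The same paddle of the right lane's lever, at feeder x = -65, y = -160.
- left_lever (a joint): Angle of the left lane's steel rocking lever, rad (pivot on the lane's outer side at feeder x = 25, 90 high): 0 = gate shut (rest; it returns there by spring and weight), 0.45 = paddle fully down, gate fully up. The gate clears a carton from about 0.30 on.
- right_lever (a joint): The same for the right lane's lever.
- left_gate: Yellow gate blade across the left lane, 127 wide, 40 high, 4 thick with a 14 flange on top. Origin at the middle of its lower edge in the lane, at feeder x = 130, 14 above the rollers when shut, square to the rollers.
- right_gate: The same gate of the right lane.
- kraft_carton: Brown kraft mailer carton, 100 (x) by 100 (y) by 45 high, 0.25 to 0.5 kg, with a white blank label. Origin at the centre of its underside. Starts on the rollers of one of the lanes (left or right varies) against the shut gate, origin near feeder x = 183; against the front stop its origin is near feeder x = 52. With the gate up it rolls there in about 1 to 2 s.
- green_carton: Dark green mailer carton of the same size and mass, waiting in the other lane. Origin at the centre of its underside. To be left alone.
- jar_a: Dark amber candle jar with cork lid, 76 diameter, 91 high, standing on the bench in front of the feeder between the paddles; origin at the centre of its underside. Bystander.
- jar_b: The same kind of candle jar, standing to the left of the feeder. Bystander.
- jar_c: The same kind of candle jar, standing to the left of the feeder. Bystander.
- jar_d: The same kind of candle jar, standing close beside the feeder's right side. Bystander.
- tape_roll: Roll of brown packing tape lying flat, 100 diameter, 48 high, on the right; origin at the centre of its underside. Bystander.
- mug: White mug, 80 diameter, 92 high, on the left; origin at the centre of its underside. Bystander.
- cutter: Orange carton cutter lying flat, 135 by 26 by 14, on the right; origin at the centre of its underside. Bystander.
Mind the look-alikes: they are no part of the job. There is more than one size of the kraft_carton; the one meant has the size given above.

How it is judged (in metres and radians):
On the way, in this order (a step that is already met when the one before it is completed fails the run):
1. the paddle of the brown carton's lane is pressed by the fingers and its gate is up, clear of the carton (lever beyond 0.30 rad) (((y of kraft_carton in the frame of feeder above 0 m and value of joint left_lever above 0.3 rad and contact force between the fingers and left_paddle above 1 N) or (y of kraft_carton in the frame of feeder below 0 m and value of joint right_lever above 0.3 rad and contact force between the fingers and right_paddle above 1 N))), for 0.1 s.
2. the brown carton has rolled down to the front stop (within 10 mm) while the paddle is still held down (lever beyond 0.2 rad) (x of kraft_carton in the frame of feeder below 0.062 m and ((y of kraft_carton in the frame of feeder above 0 m and value of joint left_lever above 0.2 rad and contact force between the fingers and left_paddle above 1 N) or (y of kraft_carton in the frame of feeder below 0 m and value of joint right_lever above 0.2 rad and contact force between the fingers and right_paddle above 1 N))), for 0.1 s.
At the end, for the whole second after the job is handed in: The brown carton lies flat on its own lane's rollers, at rest against the front stop (within 10 mm); both gates are shut (levers below 0.04 rad); the green carton is still behind its gate (within 20 mm) (x of kraft_carton in the frame of feeder between 0.03 and 0.062 m and z of kraft_carton in the frame of feeder between 0.07 and 0.1 m and (y of kraft_carton in the frame of feeder between 0.05 and 0.08 m or y of kraft_carton in the frame of feeder between -0.08 and -0.05 m) and angle between kraft_carton's own z axis and vertical below 0.2 rad and linear speed of kraft_carton below 0.02 m/s and value of joint each of left_lever, right_lever below 0.04 rad and distance of green_carton from where it was at the start of the episode below 0.02 m); the robot touches nothing.
It fails at once if a carton is touched by the robot (contact force between any of the fingers, the arm and kraft_carton above 0.5 N or contact force between any of the fingers, the arm and green_carton above 0.5 N).
It fails at once if a gate is touched by the robot instead of being lifted through the lever (contact force between any of the fingers, the arm and left_gate above 0.5 N or contact force between any of the fingers, the arm and right_gate above 0.5 N).
It fails at once if the gate of the green carton's lane is opened ((y of kraft_carton in the frame of feeder above 0 m and value of joint right_lever above 0.1 rad) or (y of kraft_carton in the frame of feeder below 0 m and value of joint left_lever above 0.1 rad)).
It fails at once if the brown carton is lifted off its lane (z of kraft_carton in the frame of feeder above 0.125 m).
It fails at once if the green carton is moved more than 20 mm, or something else on the bench more than 30 mm (distance of green_carton from where it was at the start of the episode above 0.02 m or distance of any of jar_a, jar_b, jar_c, jar_d, tape_roll, mug, cutter from where it was at the start of the episode above 0.03 m).
It also fails if it takes over 32 s, if anything falls off the work surface, if the arm or the gripper's body presses on something with over 40 N, if the wrist force passes 120 N, or if a joint passes its speed limit or range.

## Working session

There is one attempt and no reset: what is moved stays moved. The work goes in short steps, Python scripts to look and compute and a shell command to move; the robot and the scene stay as the last step left them, time stands still between calls to the robot, and variables do not carry over. Pictures are saved under pics/ and viewed, about 8 in all and at most 12, crops included, and the job is handed in when it is done.

```bash
mkdir -p pics
python3 - <<'E'
from workcell import env, grab_frame, camera_params, spotter
import cv2,numpy as np
for n in ("top","side"):
    f=grab_frame(n); cv2.imwrite(f"pics/{n}0.png",f[:,:,::-1])
    p=camera_params(n); R=cv2.Rodrigues(np.array(p["rvec"],float))[0]
    print(n,"cam at",-R.T@np.array(p["tvec"],float).ravel())
    for q in ("left_paddle","kraft_carton","green_carton","left_gate","feeder"):
        print(q,[(np.round(d["box"]).tolist(),round(d["conf"],2)) for d in spotter.look_for(q,n)][:4])
print(env.state())
E
```

```text
top cam at [ 422.93517225    7.40296816 1596.82562648]
left_paddle [([199.0, 227.0, 15.0, 18.0], 0.67), ([139.0, 172.0, 36.0, 28.0], 0.53)]
kraft_carton [([305.0, 138.0, 24.0, 23.0], 0.81), ([239.0, 131.0, 37.0, 41.0], 0.74)]
green_carton [([203.0, 137.0, 35.0, 38.0], 0.86), ([136.0, 244.0, 28.0, 20.0], 0.38)]
left_gate [([202.0, 170.0, 37.0, 13.0], 0.66)]
feeder [([190.0, 78.0, 114.0, 166.0], 0.93), ([392.0, 253.0, 31.0, 27.0], 0.19)]
side cam at [   98.79676586 -1168.02563378  1275.27290728]
left_paddle [([317.0, 355.0, 47.0, 8.0], 0.19)]
kraft_carton [([299.0, 179.0, 36.0, 30.0], 0.85), ([329.0, 236.0, 32.0, 27.0], 0.77)]
green_carton [([279.0, 159.0, 33.0, 31.0], 0.88), ([203.0, 149.0, 18.0, 26.0], 0.52)]
left_gate [([273.0, 168.0, 18.0, 22.0], 0.71)]
feeder [([214.0, 148.0, 163.0, 96.0], 0.9)]
{'time_s': 0.6, 'qpos': array([-7.19654690e+01,  1.83106555e+01,  8.96382318e+01,  8.52005852e-04,
        7.20432490e+01, -1.14371556e+00]), 'qvel': array([ 0.07658109,  0.029657  , -0.01373646,  0.08336172,  0.00716875,
       -0.02232596]), 'effort': array([ 6.98459025e-04, -4.12119341e+01, -2.32133979e+01,  7.29125622e-02,
        3.78011225e-02, -2.70899761e-06]), 'ee_pos': array([ 188.92622883, -543.10374842,  213.99362836]), 'ee_rot': array([ 1.79992122e+02, -6.53418664e-04,  1.91779840e+01]), 'force': array([-0.32137293,  0.33558831,  0.06635319]), 'torque': array([ 0.03660854, -0.01424482,  0.00121175]), 'gripper_width': 91.06199431520727}
```

Run:
```python
import cv2
im=cv2.imread("pics/top0.png")[70:270,120:340]
cv2.imwrite("pics/topc.png",cv2.resize(im,None,fx=3,fy=3,interpolation=cv2.INTER_CUBIC))
```

```text
(no output)
```

View pics/topc.png

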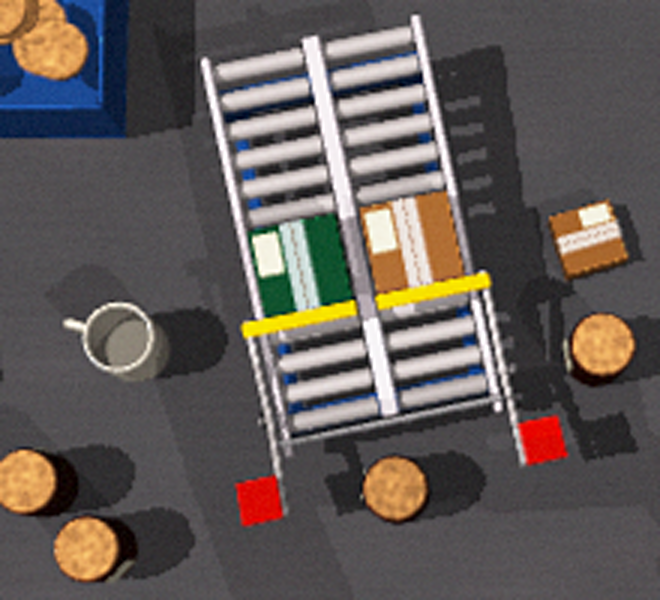

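View pics/side0.png

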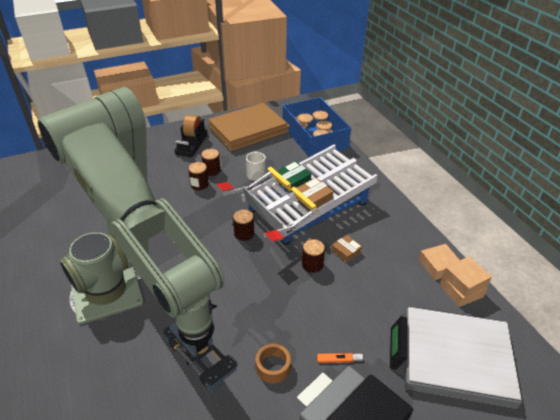

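The brown carton of full size is in the right lane (full-frame px ≈ 257,150; 37x41 px). The one at px ≈ (316,149) is the look-alike: it is smaller (24 px) and lies on the bench outside the feeder. That makes the right paddle the one to press, at about px (301,217). I'll measure both paddles next.

```bash
cat > h.py <<'E'
import cv2,numpy as np
from workcell import camera_params
def px2w(n,uv,z):
    p=camera_params(n);R=cv2.Rodrigues(np.array(p["rvec"],float))[0];t=np.array(p["tvec"],float).ravel()
    c=-R.T@t; d=R.T@np.linalg.inv(p["K"])@np.array([uv[0],uv[1],1.]); return c+d*(z-c[2])/d[2]
def reds(f):
    h=cv2.cvtColor(f,cv2.COLOR_RGB2HSV); m=(((h[...,0]<4)|(h[...,0]>176))&(h[...,1]>200)&(h[...,2]>120)).astype(np.uint8)
    n,l,s,c=cv2.connectedComponentsWithStats(m)
    return [(s[i],c[i]) for i in range(1,n) if s[i][4]>20]
E
python3 - <<'E'
from h import *
P={}
for n in("top","side"):
    for s,c in reds(cv2.imread(f"pics/{n}0.png")[:,:,::-1]): print(n,s,c.round(1),px2w(n,c,124).round(1))
w=sorted([px2w("top",c,124) for s,c in reds(cv2.imread("pics/top0.png")[:,:,::-1])],key=lambda a:a[1])
r,l=w[0],w[-1]; ey=(l-r)/np.linalg.norm(l-r); ex=np.array([ey[1],-ey[0],0])
print("dist",np.linalg.norm(l-r),"yaw",np.degrees(np.arctan2(ex[1],ex[0])))
o=(l+r)/2+65*ex
for nm,uv,z in(("carton",(257,150),138),("small",(316,149),40),("jar_a",(252,233),91),("jar_d",(320,185),91)):
    q=px2w("top",uv,z); print(nm,q.round(),"feeder",((q-o)@ex).round(),((q-o)@ey).round(),"from R paddle",(q-r).round())
print("ex",ex,"origin",o)
E
```

```text
top [293 209  16  16 183] [300.5 216.3] [561.4 -91.3 124. ]
top [199 229  15  16 195] [205.9 236.5] [495.3 222.2 124. ]
side [268 232  13   8  33] [273.8 235.2] [565.6 -91.6 124. ]
dist 320.35875226932757 yaw 11.91287650391945
carton [783.  53. 138.] feeder 182.0 -65.0 from R paddle [222. 144.  14.]
small [ 811. -155.   40.] feeder 166.0 -274.0 from R paddle [249. -63. -84.]
jar_a [508.  71.  91.] feeder -84.0 10.0 from R paddle [-53. 163. -33.]
jar_d [ 672. -161.   91.] feeder 29.0 -252.0 from R paddle [111. -70. -33.]
ex [0.97846262 0.20642409 0.        ] origin [591.96543517  78.83814979 124.        ]
```

Paddle spacing comes out at 320 mm (320 expected), feeder yaw is 11.9°, and the carton lies at feeder (182, -65), so everything fits. The right paddle is at world (562, -91, 124). I'll move above it with the fingers shutting.

```bash
python3 -m jog '0 0 0 14.9 18 0 0;0 0 0 14.9 18 0 0;0 0 0 14.9 18 0 0;0 0 0 14.9 18 0 0;0 0 0 14.9 18 0 0' 20
```

```text
time_s: 1.23
ee_pos: [389.3, -300.8, 214.3]
ee_rot: [179.9, -0.0, 19.2]
force: [1.2, -0.4, 0.5]
gripper_width: 44.1
```

```bash
python3 -m jog '0 0 0 6.9 8.35 0 0;0 0 0 6.9 8.35 0 0;0 0 0 6.9 8.35 0 0;0 0 0 6.9 8.35 0 0;0 0 0 6.9 8.35 0 0' 20; python3 -c "
from workcell import env;print(env.state()['ee_pos'])"
```

```text
time_s: 1.85
ee_pos: [562.4, -90.9, 213.8]
ee_rot: [-180.0, -0.0, 19.4]
force: [-0.5, -0.6, 0.1]
gripper_width: 0.8
[562.42699602 -90.88340877 213.79233655]
```

```bash
python3 -m jog '0 0 0 0 0 -2 0;0 0 0 0 0 -2.9 0;0 0 0 0 0 -2.9 0;0 0 0 0 0 -2.9 0'
python3 - <<'E'
from workcell import grab_frame
import cv2
a=cv2.resize(grab_frame("side")[140:290,190:390],None,fx=4,fy=4,interpolation=cv2.INTER_CUBIC)
cv2.imwrite("pics/pre.png",a[:,:,::-1])
E
```

```text
time_s: 2.35
ee_pos: [561.4, -94.3, 142.7]
ee_rot: [179.9, -0.1, 19.1]
force: [0.6, 0.2, 0.2]
gripper_width: 0.5
```

View pics/pre.png

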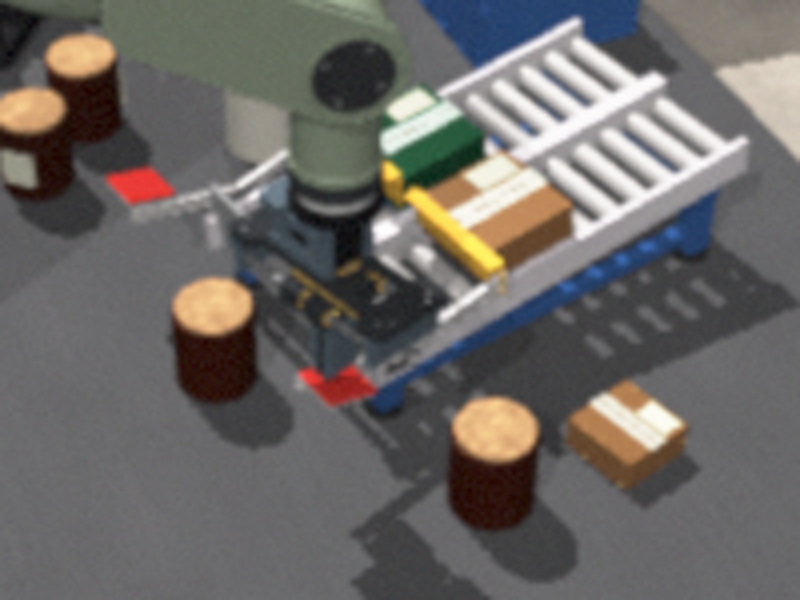

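The shut fingers hang right over the red paddle (crop 335,375), and the body is clear of the gates and cartons. Now I'll press.

```bash
python3 -m jog '0 0 0 0 0.1 -0.7 0;0 0 0 0 0.1 -1.2 0;0 0 0 -0.1 0.1 -1.7 0;0 0 0 -0.2 0.1 -2 0;0 0 0 -0.2 0.1 -2 0'
```

```text
time_s: 3.02
ee_pos: [556.7, -91.3, 91.8]
ee_rot: [179.9, -0.1, 19.2]
force: [1.9, -0.4, 5.2]
gripper_width: 0.6
```

```bash
python3 -m jog '0 0 0 0 0 -0.2 0;0 0 0 0 0 -0.2 0;0 0 0 0 0 -0.2 0;0 0 0 0 0 -0.2 0;0 0 0 0 0 -0.2 0'; python3 -m jog '0 0 0 0 0 0 0;0 0 0 0 0 0 0;0 0 0 0 0 0 0;0 0 0 0 0 0 0;0 0 0 0 0 0 0'
python3 - <<'E'
from workcell import grab_frame
import cv2
a=cv2.resize(grab_frame("side")[140:290,190:390],None,fx=4,fy=4,interpolation=cv2.INTER_CUBIC)
cv2.imwrite("pics/hold.png",a[:,:,::-1])
E
```

```text
time_s: 3.65
ee_pos: [556.6, -91.2, 87.3]
ee_rot: [179.9, -0.1, 19.2]
force: [2.2, -1.1, 4.7]
gripper_width: 0.6
time_s: 4.28
ee_pos: [556.6, -91.3, 87.3]
ee_rot: [179.9, -0.1, 19.2]
force: [1.0, -2.0, 5.7]
gripper_width: 0.5
```

View pics/hold.png

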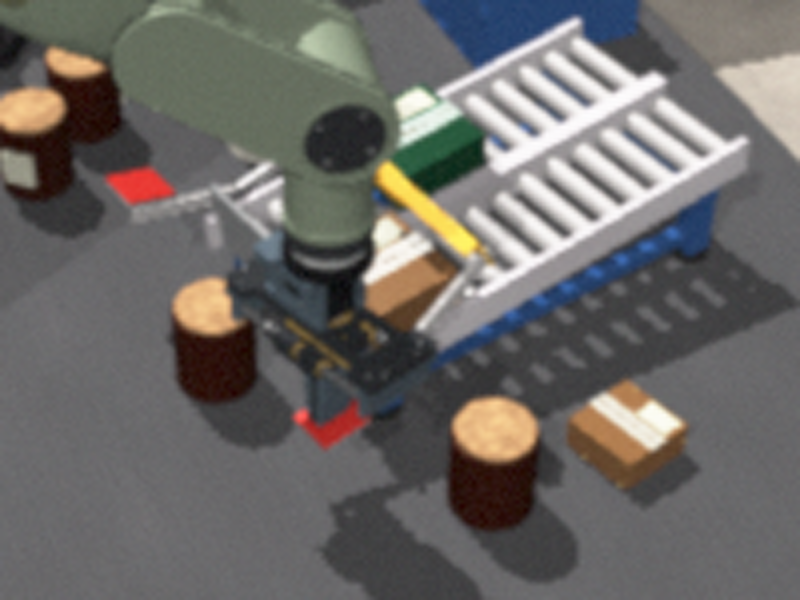

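The gate is up (yellow, crop 430,210), and the carton has rolled past it towards the front stop (crop 410,275). I'll hold about 1.3 s longer and check where it settles.

```bash
for i in 1 2; do python3 -m jog '0 0 0 0 0 0 0;0 0 0 0 0 0 0;0 0 0 0 0 0 0;0 0 0 0 0 0 0;0 0 0 0 0 0 0'; done
python3 - <<'E'
from workcell import grab_frame
import cv2,numpy as np
f=grab_frame("side"); b=cv2.imread("pics/hold.png")[:,:,::-1]
a=cv2.resize(f[140:290,190:390],None,fx=4,fy=4,interpolation=cv2.INTER_CUBIC)
d=np.abs(a.astype(int)-b)[220:340,360:480].mean(); print("carton patch change",d)
t=grab_frame("top"); c=cv2.resize(t[110:250,190:340],None,fx=4,fy=4,interpolation=cv2.INTER_CUBIC)
cv2.imwrite("pics/top2.png",c[:,:,::-1])
E
```

```text
time_s: 4.95
ee_pos: [556.6, -91.2, 87.4]
ee_rot: [179.9, -0.1, 19.2]
force: [1.1, -1.6, 4.8]
gripper_width: 0.4
time_s: 5.58
ee_pos: [556.6, -91.3, 87.3]
ee_rot: [179.9, -0.1, 19.2]
force: [1.7, -1.2, 5.1]
gripper_width: 0.0
carton patch change 1.374375
```

View pics/top2.png

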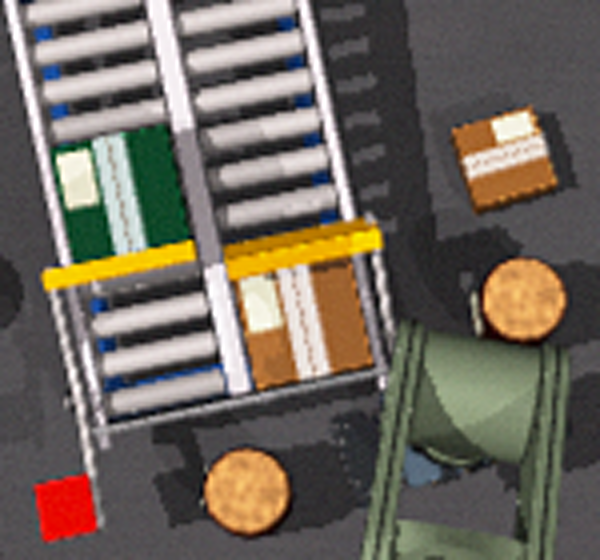

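The carton rests against the front stop (front edge at crop 310,385) and has not moved since the last picture. The green carton is in place. I'll let the paddle up slowly, then clear off.

```bash
python3 -m jog '0 0 0 0 0 0.4 0;0 0 0 0.1 0 0.9 0;0 0 0 0.2 0 1.4 0;0 0 0 0.2 0 1.9 0;0 0 0 0.2 0 2.5 0'; python3 -m jog '0 0 0 0 0 2 0;0 0 0 0 0 4 0;0 0 0 -1 -2 4.5 0;0 0 0 -3 -4 4.5 0;0 0 0 -4 -6 4.5 0'; python3 -m jog '0 0 0 -2 -2 0 0;0 0 0 -3 -4 0 0;0 0 0 -3 -5 0 0;0 0 0 -3 -5 0 0;0 0 0 -3 -5 0 0'
python3 - <<'E'
from h import *
from workcell import grab_frame
f=grab_frame("side"); t=grab_frame("top")
for s,c in reds(t): print(c.round(1),px2w("top",c,124).round(1))
o=np.array([592,78.8,0]);ex=np.array([.9785,.2064,0])
x=px2w("top",(267.5,206),120); print("carton front edge feeder x",(x-o)@ex)
a=cv2.resize(f[140:290,190:390],None,fx=2.6,fy=4)
c=cv2.resize(t[110:260,190:340],None,fx=1.8,fy=4)
cv2.imwrite("pics/end.png",np.hstack([a,c])[:,:,::-1])
E
```

```text
time_s: 6.3
ee_pos: [559.8, -91.1, 149.2]
ee_rot: [-180.0, 0.1, 19.2]
force: [-0.5, -0.2, -0.2]
gripper_width: 0.3
time_s: 6.92
ee_pos: [459.3, -240.6, 262.1]
ee_rot: [-180.0, 0.0, 19.3]
force: [1.3, 0.3, 1.2]
gripper_width: 0.5
time_s: 7.55
ee_pos: [386.8, -363.9, 261.3]
ee_rot: [-179.9, -0.0, 19.2]
force: [1.2, -0.9, -0.2]
gripper_width: 0.6
[300.4 216.3] [561.4 -91.  124. ]
[205.9 236.5] [495.4 222.1 124. ]
carton front edge feeder x -7.917908025481115
```

View pics/end.png

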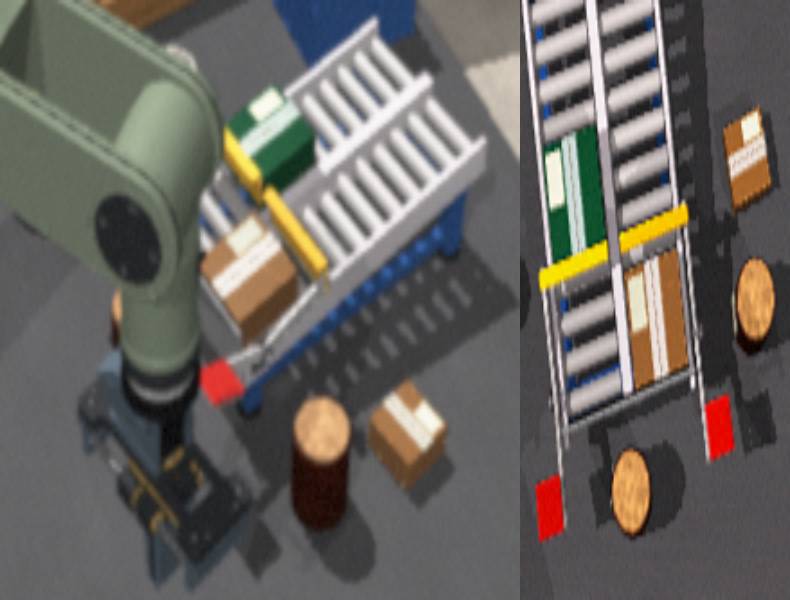

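Both paddles are back at their start positions to within 0.3 mm. Both gates are shut, the carton lies flat against the stop, and the arm is clear, so I'm handing it in.

```bash
python3 -c "
from workcell import env;print(env.job_done())"
```

```text
the job is handed in; nothing more can be done
None
```

I pressed the right lane's red paddle with the shut fingertips, because the full-size brown carton was in that lane. I held it about 2.5 s at roughly 5 N while the carton rolled to the front stop, then let it up and moved clear. The job was handed in at about 7.7 s of robot time; it reports no verdict.

- **Paddles and gates:** both paddles are back within 0.3 mm of where they started, and the last picture shows both gates shut.
- **Cartons:** the brown carton lies flat against the stop with its gate down behind it. The green carton is still behind its own gate.
- **Bystanders:** the jars in front of and to the right of the feeder look undisturbed. The mug, the tape roll, the cutter and the two jars on the left were outside the final crop, so I did not recheck them, but the arm felt no contact apart from the paddle.
- **One check was off:** a rough by-eye reading put the carton's front edge at feeder x = -8 mm, where about 2 mm was expected. I think the pixel I picked was imprecise, since the pictures show the carton resting at the stop.

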